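Fold up the repair tray

TASK

Fold up the white tray blank on the forming board so that the repaired tumbler can be packed: raise the left and right walls upright first, and only then the front wall nearest the robot, whose ears lap round the outside of the side walls. Leave all three standing upright and square to the base, and do not push the tape roll or the wooden block beside it out of place.

Things in the scene. Friction and masses are not known exactly. Their poses are not given: they have to be found in the camera images.
- board: forming board fixed to the bench: plywood block 22 mm high, 140 mm along y, with the white tray blank pinned on it. Origin at bench height under the centre of the tray's base; x runs from the front wall to the rear wall, y to the left wall, z up. Tray base 120 mm (x) by 150 mm (y), 4 mm thick, top 26 mm above the bench. At the rear the block runs on to x = 118 mm
- rear_wall_top (a point): middle of the top edge of the tray's rear wall, 150 mm wide, 99 mm above the bench, 60 mm behind the base's centre; it already stands, fixed, against a steel angle bracket
- left_wall (a joint): crease of the left (+y of board) wall, a white panel 4 mm thick, 114 mm wide, 75 mm from crease to free edge. 0 = level, pointing outward; 1.57 = upright; up to 1.9, leaning inward. Stiff: stays where it is left. Starts at 0.35 to 0.6, room for a finger under its free edge
- right_wall (a joint): crease of the right (-y of board) wall, a white panel 4 mm thick, 114 mm wide, 75 mm from crease to free edge. 0 = level, pointing outward; 1.57 = upright; up to 1.9, leaning inward. Stiff: stays where it is left. Starts at 0.35 to 0.6, room for a finger under its free edge
- front_wall (a joint): crease of the front (-x of board, nearest the robot) wall, a white panel 4 mm thick, 166 mm wide, 75 mm from crease to free edge; at each end an ear (28 mm deep, 47 mm long, off its inner face) that ends up outside the side wall. 0 = level, pointing outward; 1.57 = upright; up to 1.9, leaning inward. Stiff: stays where it is left. Starts at 0.35 to 0.6, room for a finger under its free edge
- left_wall_hinge (a point): middle of the left wall's crease line, 24 mm above the bench; its axes turn with the wall and match the board's when the wall is level
- left_wall_edge (a point): middle of the left wall's free edge (mid-thickness), 75 mm from the crease
- right_wall_hinge (a point): middle of the right wall's crease line, 24 mm above the bench; its axes turn with the wall and match the board's when the wall is level
- right_wall_edge (a point): middle of the right wall's free edge (mid-thickness), 75 mm from the crease
- front_wall_hinge (a point): middle of the front wall's crease line, 24 mm above the bench; its axes turn with the wall and match the board's when the wall is level
- front_wall_edge (a point): middle of the front wall's free edge (mid-thickness), 75 mm from the crease
- tape_roll: yellow ring-shaped roll, 90 mm across, 25 mm high, flat near the tray's front left corner; origin at its underside centre. A bystander
- wood_block: plain wooden block 75 x 45 x 30 mm, near the tray's front right corner; origin at its underside centre. A bystander

How it is judged:
By the outcome, as a careful person would: the job done as asked, in the order asked, and still so for the second after the job is handed in, with the robot touching nothing.
It also fails if it takes over 51 s, if anything falls off the work surface, if the arm or the gripper's body presses on something with over 40 N, if the wrist force passes 120 N, or if a joint passes its speed limit or range.

ROBOT

A 6-joint arm with a two-finger parallel gripper is mounted at the origin on the work surface. World frame = base frame: x ahead of the robot, y to its left, z up, the work surface at z = 0. Lengths are in m, angles in rad, forces in N, time in s.
With the tool pointing down it reaches from about 0.225 to 0.875 m from the base axis. Payload 3.4 kg.
Tool frame: the origin (TCP) lies at the very end of the fingers, on their centre line; the grasp point (between the pads) lies manip.grip_point_offset behind it (manip.grip_point_offset is the distance from the TCP to the grasp point, in m); z points along the fingers, y is the line along which they close (so a half turn about z gives the same grasp; the last joint's range is limited). The gripper opens to 85 mm and grips with 20 to 120 N. Pads are 22 mm wide; open, the fingers measure 114 mm over their backs; the gripper's body (76 mm by 85 mm) begins 54 mm behind the grasp point. The pads swing forward as they close: fully open they stand 13 mm farther back than shut.
Start: joints at [1.099, 0.276, 1.505, -0, 1.361, -0.121], TCP at [0.198, 0.54, 0.203] pointing down, gripper open.
Joint ranges: [-2.89, 2.89], [-0.75, 2.08], [0.22, 2.7], [-1.18, 4.32], [0.11, 2.71], [-2.7, 2.7]. Speed limits (rad/s): [2.57, 2.57, 3.14, 3.14, 3.14, 3.14].

INTERFACE

Orientations are given as a unit quaternion [w, x, y, z].
In Python, from rig import manip gives the robot as it stands.
- The arm moves only by the shell command python3 -m pendant 'ROWS' [FORCE]. ROWS is JSON, a list of rows, each an object of numbers: "jaw": the opening, from -1 (shut) to 1 (fully open); "tx", "ty", "tz": the shift along the world's x, y, z in cm; "ax", "ay", "az": the turn, a rotation vector about the world's x, y, z in degrees. In form: [{"jaw": .., "tx": .., "ty": .., "tz": .., "ax": .., "ay": .., "az": ..}, ...]. A call has 1 to 10 rows; each row is the pose to reach, as a shift and turn from the pose commanded when the call began; what a row does not reach only later rows make up. A row lasts 1/8 s, in which the tool goes at most 62.5 mm and 10.7 degrees, less where a joint would pass 70% of its speed; a pose out of reach is approached as far as the arm can. A call with a gripper value outside its range is refused whole. The fingers move at their own pace and stop on an object; FORCE is the grip in N (left out, the last holds). Time passes only in rows, so rows that repeat a pose let the fingers close. It gives the time, the measured TCP pose, the force, the opening and the grip force at its end, in the units of the state.
- manip.get_state(): the state, without advancing time (a new reading comes with each control period).
- manip.get_image(name): name is "scene" or "top" or "wrist"; returns a dict with "pixels" (400x640x3 uint8, blue, green, red), "depth" (400x640 float32, m along the optical axis (not along the pixel's ray), 0 where there is no reading), "fx", "fy", "cx", "cy" (pixels), "pose" (4x4, takes a point from camera to world coordinates). Camera axes: x right, y down, z forward; pixel columns grow to the right and rows downward; lengths in m; the calibration is good to about 2 mm. A picture is of the moment at which its call begins.
- manip.sign_off(): hands the job in; it is judged then, once.
The state is a dict: "clock": time; "qpos": joint angles; "qd": joint speeds; "effort": joint torques, N m; "position": TCP position; "ee_rot": TCP orientation; "contact_force": force on the tool from outside, world axes, zero at the start; "moment": the same for the moment, N m; "width": finger opening in m; "gripper_force": force on a finger pad.
Only numpy, scipy, OpenCV 4.12 (cv2) and the standard library are available. Lean on these libraries where they do the work, as an engineer would, in place of code of your own. Each camera call takes 0.05 s, during which the arm holds its last target. There are 200 camera calls.

## Working session

There is one attempt and no reset: what is moved stays moved. The work goes in short steps, Python scripts to look and compute and a shell command to move; the robot and the scene stay as the last step left them, time stands still between calls to the robot, and variables do not carry over. Pictures are saved under pics/ and viewed, at most 10 in all, crops included, and the job is handed in when it is done.

```bash
mkdir -p pics; ls; cat > h.py <<'E'
import numpy as np, cv2
from rig import manip
def cloud(im):
    d=im["depth"];v,u=np.indices(d.shape)
    P=np.stack([(u-im["cx"])/im["fx"]*d,(v-im["cy"])/im["fy"]*d,d,np.ones_like(d)],-1)@np.array(im["pose"]).T
    return P[...,:3],d>0
E
python3 - <<'E'
from h import *
print(manip.get_state(), manip.grip_point_offset)
for n in("top","scene"):
    im=manip.get_image(n);cv2.imwrite(f"pics/{n}0.png",im["pixels"]);np.savez(f"{n}0.npz",**im)
    print(n,im["fx"],np.round(im["pose"],3).tolist())
E
```

```text
pics
{'clock': 0.0, 'qpos': array([ 1.09898720e+00,  2.76622717e-01,  1.50612802e+00, -2.39271568e-05,
        1.36067232e+00, -1.21015047e-01]), 'qd': array([ 0.00023793, -0.00031116, -0.00060975,  0.00120847,  0.00041103,
        0.00018161]), 'effort': array([ 2.74048878e-03, -4.16778266e+01, -2.45813853e+01,  4.86433123e-05,
        1.12314970e-02, -2.57628227e-05]), 'position': array([0.19735789, 0.5394668 , 0.20222597]), 'ee_rot': array([-2.56134518e-04,  1.74496561e-01,  9.84657358e-01, -8.78709422e-04]), 'contact_force': array([ 0.82166943, -0.21895861, -0.31797557]), 'moment': array([ 0.01792922,  0.00714646, -0.00949727]), 'gripper_force': 0.0, 'width': 0.08552275715607537} 0.0187
top 464.00364863971134 [[-0.029, -0.998, 0.062, 0.471], [-1.0, 0.029, -0.003, 0.026], [0.002, -0.062, -0.998, 0.978], [0.0, 0.0, 0.0, 1.0]]
scene 451.00352175298815 [[-0.445, 0.65, -0.616, 1.152], [0.895, 0.334, -0.294, 0.329], [0.015, -0.682, -0.731, 0.815], [0.0, 0.0, 0.0, 1.0]]
```

View pics/top0.png

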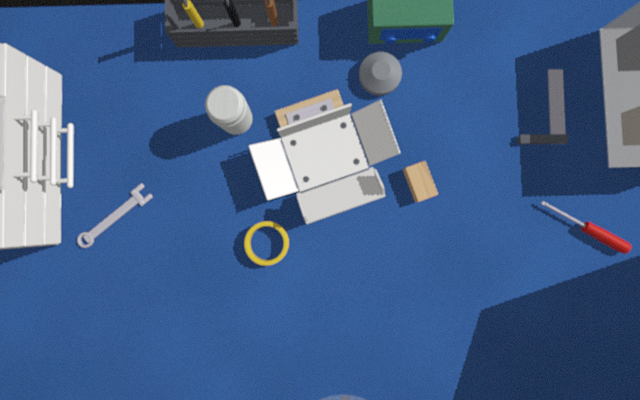

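View pics/scene0.png

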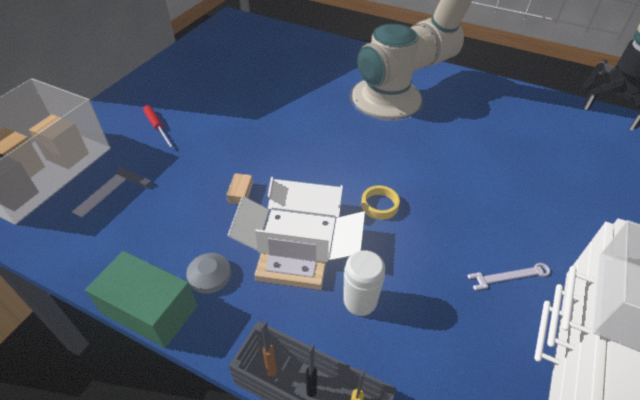

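The top view shows the tray centred near (325,153). The left wall is at (273,168), the right wall at (377,133), the front wall at (340,195) and the rear wall top at (315,118). The tape roll is at (267,243), the wood block at (421,181), the white tumbler at (230,108) and the grey dome at (380,72). The scene view agrees.

```bash
cat > m.py <<'E'
from h import *
def measure(im, c0=None, verbose=True):
    P,ok=cloud(im); px=im["pixels"].astype(int)
    sat=px.max(-1)-px.min(-1)
    w=ok&(sat<50)&(px.max(-1)>70)
    return P,w
if __name__=="__main__":
    im=dict(np.load("top0.npz")); P,w=measure(im)
    sub=np.zeros_like(w); sub[95:225,248:402]=1; w&=sub
    z=P[...,2]
    cv2.imwrite("pics/w.png",(w*255).astype(np.uint8))
    base=w&(abs(z-.026)<.004)
    lab=cv2.connectedComponentsWithStats(cv2.erode(base.astype(np.uint8),np.ones((3,3))))
    i=1+np.argmax(lab[2][1:,4]); b=P[lab[1]==i]
    r=cv2.minAreaRect((b[:,:2]*1000).astype(np.float32)); print("base",r,b[:,2].mean())
    top=P[w&(z>.09)]; 
    l=cv2.fitLine((top[:,:2]*1000).astype(np.float32),2,0,.01,.01).ravel()
    print("rear",l,top[:,2].max(),len(top),(cv2.minAreaRect((top[:,:2]*1000).astype(np.float32))))
    for n,(u,v) in dict(L=(273,168),R=(377,133),F=(335,197),F2=(372,183)).items():
        q=P[v-6:v+7,u-6:u+7].reshape(-1,3); c=q.mean(0); nn=np.linalg.svd(q-c)[2][2]; nn*=np.sign(nn[2])
        print(n,c.round(3),nn.round(3),"tilt",np.arccos(nn[2]).round(3),"az",np.degrees(np.arctan2(nn[1],nn[0])).round(1))
    hsv=cv2.cvtColor(im["pixels"],cv2.COLOR_BGR2HSV)
    for n,(a,bb,c,d) in dict(tape=(215,272,238,295),block=(155,207,400,442),tumbler=(80,140,200,256),dome=(48,100,355,405)).items():
        s=P[a:bb,c:d].reshape(-1,3); s=s[(s[:,2]>.012)]
        print(n,cv2.minAreaRect((s[:,:2]*1000).astype(np.float32)),s[:,2].max().round(3),s.min(0).round(3),s.max(0).round(3))
E
python3 m.py
```

```text
base ((613.8211669921875, 19.973281860351562), (114.08273315429688, 144.92654418945312), 17.77150535583496) 0.026464889731701552
rear [ 3.0530545e-01 -9.5225447e-01  6.7071722e+02  3.8509674e+01] 0.1034878619263826 248 ((671.4786987304688, 38.510562896728516), (5.3509979248046875, 149.7700653076172), 17.824125289916992)
L [0.582 0.125 0.047] [ 0.129 -0.474  0.871] tilt 0.514 az -74.7
R [ 0.646 -0.086  0.056] [ 0.781 -0.585  0.217] tilt 1.353 az -36.8
F [0.519 0.002 0.056] [ 0.992 -0.11   0.058] tilt 1.513 az -6.3
F2 [ 0.545 -0.073  0.051] [ 0.335 -0.934  0.124] tilt 1.446 az -70.3
tape ((428.7164306640625, 107.59539794921875), (161.0425262451172, 87.88900756835938), 88.49112701416016) 0.978 [0.386 0.026 0.012] [0.474 0.188 0.978]
block ((516.4189453125, -84.89261627197266), (75.09712982177734, 239.5048065185547), 19.095497131347656) 0.978 [ 0.471 -0.209  0.012] [0.59  0.026 0.978]
tumbler ((587.3494873046875, 140.43716430664062), (318.43115234375, 75.01312255859375), 31.16689109802246) 0.978 [0.471 0.026 0.013] [0.728 0.24  0.978]
dome ((655.4246826171875, -29.891021728515625), (88.42424011230469, 376.0354919433594), 59.96409606933594) 0.978 [ 0.471 -0.146  0.013] [0.825 0.026 0.978]
```

```bash
cat >> h.py <<'E'
yaw=np.radians(17.8);C=np.array([.6138,.0200,0]);R=np.array([[np.cos(yaw),-np.sin(yaw),0],[np.sin(yaw),np.cos(yaw),0],[0,0,1]])
def tob(P): return (P-C)@R
def tow(p): return R@np.array(p,float)+C
def walls(im,far=.0):
    P,ok=cloud(im);B=tob(P);px=im["pixels"].astype(int);w=ok&(px.max(-1)-px.min(-1)<50)&(px.max(-1)>70)
    x,y,z=B[...,0],B[...,1],B[...,2]
    S=dict(L=(y-.075,abs(x)<.05),R=(-.075-y,abs(x)<.05),F=(-.060-x,abs(y)<.06))
    for n,(o,m) in S.items():
        k=w&m&(z>.015)&(z<.11)&(o>-.03)&(o<.085)&(np.hypot(o,z-.024)>.025)
        a=np.arctan2(z[k]-.024,o[k]); 
        print(n,k.sum(),"rad pct10/50/90",np.percentile(a,[10,50,90]).round(3) if k.sum()>5 else None,"len",np.percentile(np.hypot(o[k],z[k]-.024),98).round(3) if k.sum()>5 else None)
E
python3 - <<'E'
from h import *
for n in("top","scene"):
    im=dict(np.load(n+"0.npz"));print(n);walls(im)
im=dict(np.load("top0.npz"));P,ok=cloud(im);B=tob(P)
for n,(a,bb,c,d) in dict(tape=(215,272,238,295),block=(155,207,400,442),tumbler=(80,140,200,256),dome=(48,100,355,405)).items():
    k=ok[a:bb,c:d]&(P[a:bb,c:d,2]>.015);s=B[a:bb,c:d][k]
    print(n,s.min(0).round(3),s.max(0).round(3),cv2.minAreaRect((s[:,:2]*1000).astype(np.float32)))
E
```

```text
top
L 1296 rad pct10/50/90 [0.53  0.571 0.685] len 0.075
R 1309 rad pct10/50/90 [0.573 0.616 0.712] len 0.075
F 1508 rad pct10/50/90 [0.481 0.524 0.647] len 0.075
scene
L 790 rad pct10/50/90 [0.509 0.543 0.591] len 0.075
R 845 rad pct10/50/90 [0.542 0.585 0.63 ] len 0.074
F 1086 rad pct10/50/90 [0.461 0.512 0.62 ] len 0.071
tape [-0.181  0.13   0.015] [-0.092  0.219  0.03 ] ((-137.32598876953125, 174.59371948242188), (87.74652099609375, 87.8524169921875), 70.56414031982422)
block [-0.16  -0.191  0.015] [-0.085 -0.144  0.036] ((-122.59451293945312, -166.94810485839844), (75.09710693359375, 45.763816833496094), 1.2954699993133545)
tumbler [0.094 0.114 0.015] [0.168 0.188 0.141] ((130.24896240234375, 150.81312561035156), (73.0774917602539, 72.10872650146484), 69.12934875488281)
dome [ 0.076 -0.211  0.015] [ 0.165 -0.122  0.043] ((120.05441284179688, -166.074951171875), (88.45586395263672, 88.64639282226562), 14.436053276062012)
```

```bash
python3 -m pendant '[{"jaw":-1,"tx":36,"ty":-35.9,"tz":0,"az":-52.2},{"jaw":-1,"tx":36,"ty":-35.9,"az":-52.2},{"jaw":-1,"tx":36,"ty":-35.9,"az":-52.2},{"jaw":-1,"tx":36,"ty":-35.9,"az":-52.2},{"jaw":-1,"tx":36,"ty":-35.9,"az":-52.2},{"jaw":-1,"tx":36,"ty":-35.9,"az":-52.2},{"jaw":-1,"tx":36,"ty":-35.9,"az":-52.2},{"jaw":-1,"tx":36,"ty":-35.9,"az":-52.2},{"jaw":-1,"tx":36,"ty":-35.9,"az":-52.2},{"jaw":-1,"tx":36,"ty":-35.9,"az":-52.2}]'
cat > s.py <<'E'
from h import *
from scipy.spatial.transform import Rotation as Q
import sys
s=manip.get_state();M=Q.from_quat(np.roll(s["ee_rot"],-1)).as_matrix()
print("t",round(float(s["clock"]),2),"tcp board mm",(tob(s["position"])*1000).round(1),"F board",(s["contact_force"]@R).round(1),"tool y,z board",(R.T@M[:,1]).round(3),(R.T@M[:,2]).round(3),"q",s["qpos"].round(2))
for a in sys.argv[1:]:  # target board mm "x,y,z" -> shift cm world
    print(a,((tow(np.array(a.split(","),float)/1000)-s["position"])*100).round(2))
E
python3 s.py 0,165,40 0,153,40
```

```text
t 0.1 tcp board mm [-237.7  622.   202.3] F board [ 0.3 -0.5  0.3] tool y,z board [ 0.614  0.789 -0.002] [-0.001 -0.001 -1.   ] q [ 1.1   0.28  1.51 -0.    1.36 -0.12]
0,165,40 [ 36.6  -36.24 -16.23]
0,153,40 [ 36.96 -37.39 -16.23]invalid input at $[0]: expected keys jaw, tx, ty, tz, ax, ay, az
```

```bash
python3 -m pendant '[{"jaw":-1,"tx":36,"ty":-36,"tz":0,"ax":0,"ay":0,"az":-52.2},{"jaw":-1,"tx":36,"ty":-36,"tz":0,"ax":0,"ay":0,"az":-52.2},{"jaw":-1,"tx":36,"ty":-36,"tz":0,"ax":0,"ay":0,"az":-52.2},{"jaw":-1,"tx":36,"ty":-36,"tz":0,"ax":0,"ay":0,"az":-52.2},{"jaw":-1,"tx":36,"ty":-36,"tz":0,"ax":0,"ay":0,"az":-52.2},{"jaw":-1,"tx":36,"ty":-36,"tz":0,"ax":0,"ay":0,"az":-52.2},{"jaw":-1,"tx":36,"ty":-36,"tz":0,"ax":0,"ay":0,"az":-52.2},{"jaw":-1,"tx":36,"ty":-36,"tz":0,"ax":0,"ay":0,"az":-52.2},{"jaw":-1,"tx":36,"ty":-36,"tz":0,"ax":0,"ay":0,"az":-52.2},{"jaw":-1,"tx":36,"ty":-36,"tz":0,"ax":0,"ay":0,"az":-52.2}]'
python3 s.py 0,165,40 0,153,40
```

```text
clock: 1.35
position: [0.5573, 0.1797, 0.2024]
ee_rot: [-0.001, 0.591, 0.807, -0.0]
contact_force: [0.5, 0.6, 0.2]
width: -0.0001
gripper_force: 0.0
t 1.35 tcp board mm [ -5.  169.4 202.4] F board [0.7 0.4 0.2] tool y,z board [ 1.    -0.003 -0.002] [-0.002  0.001 -1.   ] q [ 0.19  0.29  1.48  0.    1.37 -0.11]
0,165,40 [  0.61  -0.26 -16.24]
0,153,40 [  0.98  -1.41 -16.24]
```

```bash
python3 -m pendant '[{"jaw":-1,"tx":0,"ty":0,"tz":-15.9,"ax":0,"ay":0,"az":0},{"jaw":-1,"tx":0,"ty":0,"tz":-15.9,"ax":0,"ay":0,"az":0},{"jaw":-1,"tx":0,"ty":0,"tz":-15.9,"ax":0,"ay":0,"az":0},{"jaw":-1,"tx":0.56,"ty":-1.75,"tz":-15.9,"ax":0,"ay":0,"az":0},{"jaw":-1,"tx":0.7,"ty":-2.15,"tz":-15.3,"ax":0,"ay":0,"az":0},{"jaw":-1,"tx":0.83,"ty":-2.58,"tz":-14.7,"ax":0,"ay":0,"az":0},{"jaw":-1,"tx":1.0,"ty":-3.1,"tz":-14.2,"ax":0,"ay":0,"az":0},{"jaw":-1,"tx":1.17,"ty":-3.64,"tz":-13.7,"ax":0,"ay":0,"az":0},{"jaw":-1,"tx":1.36,"ty":-4.25,"tz":-13.3,"ax":0,"ay":0,"az":0},{"jaw":-1,"tx":1.56,"ty":-4.86,"tz":-13.0,"ax":0,"ay":0,"az":0}]'
python3 s.py
python3 - <<'E'
from h import *
for n in("top","scene"):
    im=manip.get_image(n);cv2.imwrite(f"pics/{n}1.png",im["pixels"]);walls(im)
E
```

```text
clock: 2.6
position: [0.5734, 0.131, 0.0735]
ee_rot: [0.0, 0.59, 0.807, 0.0]
contact_force: [-0.1, 0.5, -0.2]
width: -0.0002
gripper_force: 0.0
t 2.6 tcp board mm [ -4.6 118.   73.5] F board [ 0.1  0.5 -0.2] tool y,z board [ 1.    -0.002  0.   ] [ 0. -0. -1.] q [ 0.11  0.39  1.67  0.    1.08 -0.2 ]
L 170 rad pct10/50/90 [0.591 3.005 3.094] len 0.034
R 1309 rad pct10/50/90 [0.574 0.619 0.73 ] len 0.075
F 1501 rad pct10/50/90 [0.479 0.524 0.634] len 0.075
L 778 rad pct10/50/90 [0.509 0.543 0.593] len 0.075
R 864 rad pct10/50/90 [0.545 0.586 0.639] len 0.074
F 1088 rad pct10/50/90 [0.461 0.514 0.608] len 0.071
```

View pics/scene1.png

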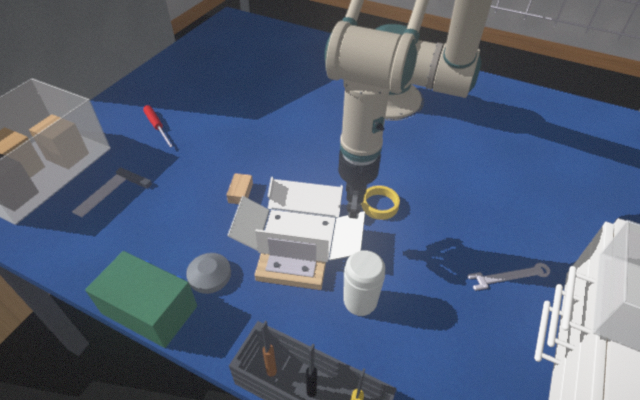

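The left wall hasn't moved: in the scene view the fingertip, near (355,210), passed above it. The descent lagged behind the rows. I'll back out, go down and check the height.

```bash
python3 -m pendant '[{"jaw":-1,"tx":-1.65,"ty":5.14,"tz":0,"ax":0,"ay":0,"az":0},{"jaw":-1,"tx":-1.65,"ty":5.14,"tz":0,"ax":0,"ay":0,"az":0},{"jaw":-1,"tx":-1.65,"ty":5.14,"tz":-3.1,"ax":0,"ay":0,"az":0},{"jaw":-1,"tx":-1.65,"ty":5.14,"tz":-3.1,"ax":0,"ay":0,"az":0},{"jaw":-1,"tx":-1.65,"ty":5.14,"tz":-3.1,"ax":0,"ay":0,"az":0}]'
python3 s.py
python3 - <<'E'
from h import *
im=manip.get_image("scene");cv2.imwrite(f"pics/scene2.png",cv2.resize(im["pixels"][150:300,220:420],None,fx=4,fy=4));walls(im)
Pm=np.linalg.inv(np.array(im["pose"]))
p=manip.get_state()["position"]
for q in (p,tow([0,.075+.075*np.cos(.55),.024+.075*np.sin(.55)])):
    c=Pm@np.append(q,1);print(im["fx"]*c[0]/c[2]+im["cx"],im["fy"]*c[1]/c[2]+im["cy"])
E
```

```text
clock: 3.32
position: [0.5572, 0.1825, 0.0425]
ee_rot: [0.0, 0.59, 0.807, 0.0]
contact_force: [0.3, 0.3, 0.5]
width: 0.0
gripper_force: 0.0
t 3.33 tcp board mm [ -4.2 172.   42.5] F board [0.4 0.1 0.5] tool y,z board [ 1.    -0.002  0.   ] [ 0. -0. -1.] q [ 0.2   0.42  1.71 -0.    1.01 -0.11]
L 803 rad pct10/50/90 [0.506 0.543 0.589] len 0.074
R 856 rad pct10/50/90 [0.547 0.585 0.635] len 0.074
F 1074 rad pct10/50/90 [0.457 0.51  0.598] len 0.071
376.7534290400185 236.58577615096328
362.1136861871635 230.156078005217
```

View pics/scene2.png

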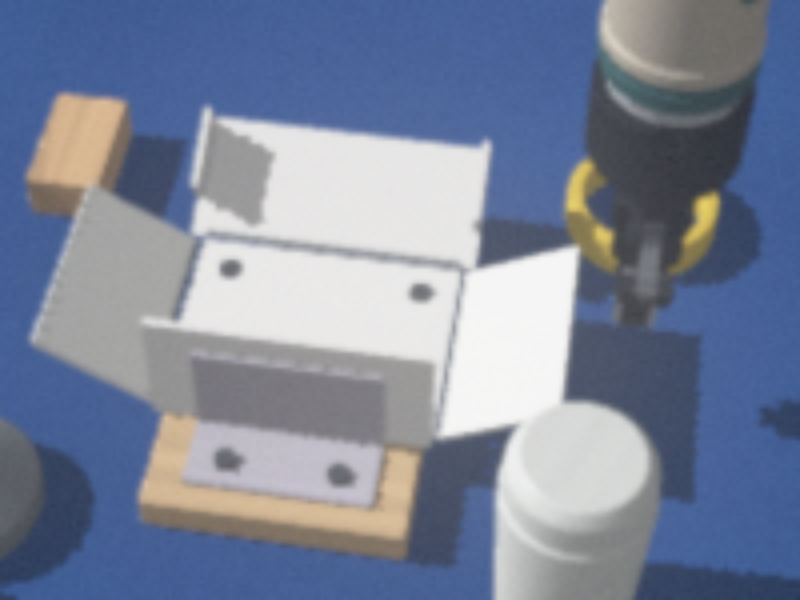

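The crop shows the fingertip at about (635,320), outside the left wall's free edge at (570,330) and below it. It is ready to push.

```bash
python3 -m pendant '[{"jaw":-1,"tx":0.64,"ty":-2.0,"tz":0,"ax":0,"ay":0,"az":0},{"jaw":-1,"tx":0.78,"ty":-2.4,"tz":0.5,"ax":0,"ay":0,"az":0},{"jaw":-1,"tx":0.91,"ty":-2.83,"tz":1.1,"ax":0,"ay":0,"az":0},{"jaw":-1,"tx":1.08,"ty":-3.35,"tz":1.6,"ax":0,"ay":0,"az":0},{"jaw":-1,"tx":1.25,"ty":-3.88,"tz":2.1,"ax":0,"ay":0,"az":0},{"jaw":-1,"tx":1.45,"ty":-4.5,"tz":2.5,"ax":0,"ay":0,"az":0},{"jaw":-1,"tx":1.64,"ty":-5.1,"tz":2.9,"ax":0,"ay":0,"az":0},{"jaw":-1,"tx":1.64,"ty":-5.1,"tz":2.9,"ax":0,"ay":0,"az":0}]'
python3 s.py 
python3 - <<'E'
from h import *
walls(manip.get_image("scene")); walls(manip.get_image("top"))
E
```

```text
clock: 4.38
position: [0.5736, 0.1314, 0.0715]
ee_rot: [0.0, 0.59, 0.807, 0.0]
contact_force: [0.5, 0.5, 0.1]
width: 0.0003
gripper_force: 0.0
t 4.38 tcp board mm [ -4.2 118.4  71.5] F board [0.6 0.4 0.1] tool y,z board [ 1.    -0.002  0.001] [ 0.001 -0.    -1.   ] q [ 0.11  0.4   1.67 -0.    1.07 -0.2 ]
L 777 rad pct10/50/90 [0.508 0.543 0.595] len 0.086
R 867 rad pct10/50/90 [0.542 0.583 0.636] len 0.074
F 1083 rad pct10/50/90 [0.461 0.516 0.607] len 0.071
L 178 rad pct10/50/90 [0.552 2.983 3.099] len 0.034
R 1312 rad pct10/50/90 [0.572 0.617 0.734] len 0.075
F 1506 rad pct10/50/90 [0.48  0.524 0.645] len 0.075
```

```bash
python3 -m pendant '[{"jaw":-1,"tx":-1.64,"ty":5.1,"tz":0,"ax":0,"ay":0,"az":0},{"jaw":-1,"tx":-1.64,"ty":5.1,"tz":0,"ax":0,"ay":0,"az":0},{"jaw":-1,"tx":-1.64,"ty":5.1,"tz":-2.9,"ax":0,"ay":0,"az":0},{"jaw":-1,"tx":-1.64,"ty":5.1,"tz":-2.9,"ax":0,"ay":0,"az":0},{"jaw":-1,"tx":-0.84,"ty":2.63,"tz":-2.9,"ax":0,"ay":0,"az":0},{"jaw":-1,"tx":-0.7,"ty":2.2,"tz":-2.7,"ax":0,"ay":0,"az":0},{"jaw":-1,"tx":-0.54,"ty":1.68,"tz":-2.4,"ax":0,"ay":0,"az":0},{"jaw":-1,"tx":-0.54,"ty":1.68,"tz":-2.4,"ax":0,"ay":0,"az":0}]'
python3 s.py 
python3 - <<'E'
from h import *
walls(manip.get_image("scene")); walls(manip.get_image("top"))
E
```

```text
clock: 5.48
position: [0.5682, 0.1486, 0.0479]
ee_rot: [0.0, 0.59, 0.807, 0.001]
contact_force: [0.2, -0.3, -0.7]
width: -0.0003
gripper_force: 0.0
t 5.47 tcp board mm [ -4.1 136.4  47.9] F board [ 0.  -0.4 -0.7] tool y,z board [ 1.    -0.002  0.001] [ 0.001 -0.    -1.   ] q [ 0.14  0.42  1.7   0.    1.02 -0.17]
L 748 rad pct10/50/90 [0.509 0.546 0.786] len 0.095
R 857 rad pct10/50/90 [0.547 0.586 0.638] len 0.074
F 1079 rad pct10/50/90 [0.456 0.511 0.609] len 0.071
L 594 rad pct10/50/90 [0.534 0.593 3.049] len 0.061
R 1298 rad pct10/50/90 [0.572 0.618 0.715] len 0.075
F 1503 rad pct10/50/90 [0.484 0.524 0.633] len 0.075
```

```bash
python3 - <<'E'
from h import *
a=manip.get_image("scene");b=manip.get_image("wrist")
im=np.vstack([cv2.resize(a["pixels"][160:260,280:440],(480,300),interpolation=cv2.INTER_CUBIC),cv2.resize(b["pixels"],(480,300))])
cv2.imwrite("pics/s3.png",im)
E
```

```text
(no output)
```

View pics/s3.png

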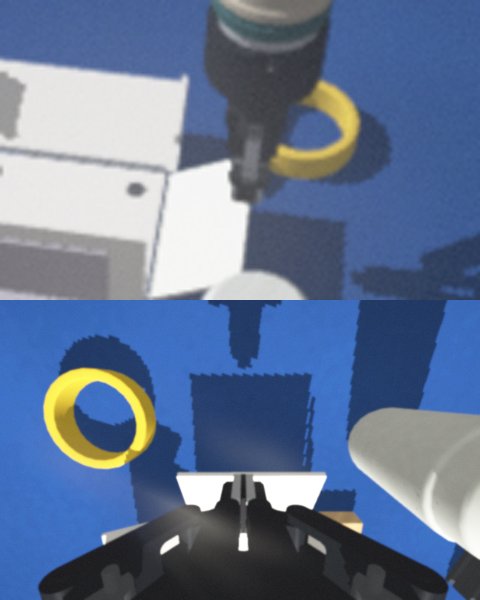

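The top half of the picture shows the fingertip at crop (247,198), drawn over the wall's edge. The wrist view below it shows the tip at (243,475), also in front of the wall. So the tip may be higher than the TCP reading says, and I'll measure it from depth.

```bash
python3 s.py; python3 - <<'E'
from h import *
for n in("scene","top"):
    im=manip.get_image(n);P,ok=cloud(im);B=tob(P)*1000;px=im["pixels"].astype(int)
    p=np.linalg.inv(np.array(im["pose"]))@np.append(manip.get_state()["position"],1);print(n,"tcp px",im["fx"]*p[0]/p[2]+im["cx"],im["fy"]*p[1]/p[2]+im["cy"])
    if n=="scene":
        for v in range(212,242,2): print(v,[(int(px[v,u].mean()),)+tuple(B[v,u].round().astype(int)) for u in (356,359,362,365)])
E
```

```text
t 5.67 tcp board mm [ -4.6 137.   47.2] F board [ 0.1 -0.   1. ] tool y,z board [ 1.    -0.001  0.   ] [ 0.  0. -1.] q [ 0.14  0.42  1.7   0.    1.02 -0.17]
scene tcp px 360.75864793322614 233.0122951588214
212 [(102, np.int64(-103), np.int64(120), np.int64(1)), (93, np.int64(11), np.int64(128), np.int64(133)), (123, np.int64(46), np.int64(134), np.int64(174)), (118, np.int64(44), np.int64(139), np.int64(172))]
214 [(232, np.int64(-54), np.int64(122), np.int64(50)), (108, np.int64(40), np.int64(128), np.int64(161)), (123, np.int64(49), np.int64(134), np.int64(172)), (119, np.int64(49), np.int64(140), np.int64(173))]
216 [(218, np.int64(-44), np.int64(122), np.int64(55)), (86, np.int64(53), np.int64(129), np.int64(170)), (117, np.int64(51), np.int64(134), np.int64(168)), (114, np.int64(52), np.int64(140), np.int64(171))]
218 [(139, np.int64(52), np.int64(124), np.int64(161)), (91, np.int64(56), np.int64(129), np.int64(168)), (118, np.int64(54), np.int64(135), np.int64(166)), (106, np.int64(55), np.int64(140), np.int64(168))]
220 [(182, np.int64(-33), np.int64(123), np.int64(55)), (81,
[... 1529 characters left out ...]
t64(-41), np.int64(147), np.int64(0))]
236 [(245, np.int64(11), np.int64(128), np.int64(55)), (245, np.int64(14), np.int64(134), np.int64(59)), (141, np.int64(12), np.int64(140), np.int64(58)), (90, np.int64(-34), np.int64(148), np.int64(1))]
238 [(245, np.int64(18), np.int64(128), np.int64(57)), (245, np.int64(19), np.int64(134), np.int64(59)), (134, np.int64(19), np.int64(141), np.int64(61)), (89, np.int64(-30), np.int64(148), np.int64(-1))]
240 [(245, np.int64(23), np.int64(129), np.int64(57)), (245, np.int64(25), np.int64(135), np.int64(60)), (113, np.int64(-23), np.int64(142), np.int64(0)), (89, np.int64(-26), np.int64(149), np.int64(-3))]
top tcp px 261.2249381710931 175.41866603037886
```

```bash
python3 -m pendant '[{"jaw":-1,"tx":-1.07,"ty":3.33,"tz":0.5,"ax":0,"ay":0,"az":0},{"jaw":-1,"tx":-1.07,"ty":3.33,"tz":0,"ax":0,"ay":0,"az":0},{"jaw":-1,"tx":-1.07,"ty":3.33,"tz":-2.2,"ax":0,"ay":0,"az":0},{"jaw":-1,"tx":-1.07,"ty":3.33,"tz":-2.2,"ax":0,"ay":0,"az":0},{"jaw":-1,"tx":-1.07,"ty":3.33,"tz":-2.2,"ax":0,"ay":0,"az":0}]'
python3 s.py; python3 - <<'E'
from h import *
im=manip.get_image("scene");P,ok=cloud(im);B=tob(P)*1000;px=im["pixels"].astype(int)
g=np.asarray(px.max(-1)-px.min(-1)<60)&ok&(abs(B[...,1]-172)<40)&(abs(B[...,0])<60)&(B[...,2]>8)&(B[...,2]<200)
for z in range(10,190,10):
    q=B[g&(abs(B[...,2]-z)<5)]
    if len(q)>2: print(z,len(q),q.min(0).round(),q.max(0).round())
E
```

```text
clock: 6.4
position: [0.5573, 0.1816, 0.0253]
ee_rot: [0.0, 0.59, 0.807, 0.0]
contact_force: [-0.0, -0.5, 0.2]
width: -0.0002
gripper_force: 0.0
t 6.4 tcp board mm [ -4.4 171.2  25.3] F board [-0.2 -0.5  0.2] tool y,z board [ 1.    -0.002  0.   ] [ 0. -0. -1.] q [ 0.2   0.44  1.73 -0.    0.97 -0.11]
50 3 [  2. 161.  53.] [  3. 166.  55.]
60 187 [-54. 132.  56.] [ 54. 182.  65.]
70 27 [ -7. 138.  66.] [ 12. 181.  75.]
80 6 [  9. 166.  75.] [ 12. 176.  78.]
100 9 [  3. 157.  98.] [ 27. 181. 105.]
110 15 [  8. 159. 105.] [ 20. 183. 115.]
120 35 [ -7. 154. 115.] [ 46. 188. 125.]
130 25 [  3. 154. 125.] [ 51. 188. 135.]
140 84 [ 13. 153. 135.] [ 60. 190. 145.]
150 90 [ 13. 152. 145.] [ 58. 190. 154.]
160 91 [  8. 152. 155.] [ 43. 190. 165.]
170 45 [ 25. 160. 165.] [ 37. 182. 174.]
180 63 [  9. 138. 175.] [ 37. 206. 185.]
```

```bash
python3 -m pendant '[{"jaw":-1,"tx":0,"ty":0,"tz":-1.3,"ax":0,"ay":0,"az":0},{"jaw":-1,"tx":0.61,"ty":-1.9,"tz":-1.3,"ax":0,"ay":0,"az":0},{"jaw":-1,"tx":0.75,"ty":-2.3,"tz":-0.9,"ax":0,"ay":0,"az":0},{"jaw":-1,"tx":0.89,"ty":-2.78,"tz":-0.4,"ax":0,"ay":0,"az":0},{"jaw":-1,"tx":1.06,"ty":-3.3,"tz":0.1,"ax":0,"ay":0,"az":0},{"jaw":-1,"tx":1.23,"ty":-3.83,"tz":0.6,"ax":0,"ay":0,"az":0},{"jaw":-1,"tx":1.23,"ty":-3.83,"tz":0.6,"ax":0,"ay":0,"az":0}]'
python3 s.py; python3 - <<'E'
from h import *
walls(manip.get_image("scene")); walls(manip.get_image("top"))
E
```

```text
clock: 7.32
position: [0.57, 0.1429, 0.0319]
ee_rot: [0.0, 0.59, 0.807, 0.001]
contact_force: [-0.5, 1.6, 1.0]
width: 0.0002
gripper_force: 0.9
t 7.33 tcp board mm [ -4.1 130.4  31.9] F board [-0.   1.7  1. ] tool y,z board [ 1.    -0.003  0.002] [ 0.002  0.    -1.   ] q [ 0.13  0.44  1.72  0.    0.98 -0.18]
L 566 rad pct10/50/90 [0.829 0.986 1.034] len 0.083
R 858 rad pct10/50/90 [0.546 0.584 0.636] len 0.074
F 1087 rad pct10/50/90 [0.461 0.512 0.607] len 0.071
L 469 rad pct10/50/90 [0.979 1.017 3.056] len 0.068
R 1306 rad pct10/50/90 [0.573 0.619 0.719] len 0.075
F 1503 rad pct10/50/90 [0.484 0.525 0.639] len 0.075
```

The wall now follows the finger and is at about 0.97 rad. So the true tip height is about 27 mm above the reading.

```bash
python3 -m pendant '[{"jaw":-1,"tx":0.4,"ty":-1.2,"tz":0.5,"ax":0,"ay":0,"az":0},{"jaw":-1,"tx":0.78,"ty":-2.42,"tz":1.0,"ax":0,"ay":0,"az":0},{"jaw":-1,"tx":1.0,"ty":-3.1,"tz":1.1,"ax":0,"ay":0,"az":0},{"jaw":-1,"tx":1.17,"ty":-3.66,"tz":1.2,"ax":0,"ay":0,"az":0},{"jaw":-1,"tx":1.17,"ty":-3.66,"tz":1.2,"ax":0,"ay":0,"az":0}]'
python3 s.py; python3 - <<'E'
from h import *
walls(manip.get_image("scene")); walls(manip.get_image("top"))
E
```

```text
clock: 8.05
position: [0.5813, 0.1061, 0.043]
ee_rot: [0.0, 0.59, 0.807, -0.0]
contact_force: [0.7, -1.0, 0.6]
width: 0.0
gripper_force: 0.0
t 8.05 tcp board mm [-4.6 92.  43. ] F board [ 0.4 -1.2  0.6] tool y,z board [ 1.    -0.002 -0.   ] [-0.    -0.001 -1.   ] q [ 0.06  0.43  1.7  -0.    1.01 -0.24]
L 138 rad pct10/50/90 [1.122 1.47  3.093] len 0.076
R 869 rad pct10/50/90 [0.544 0.584 0.635] len 0.074
F 1066 rad pct10/50/90 [0.457 0.512 0.602] len 0.071
L 50 rad pct10/50/90 [2.91  3.017 3.11 ] len 0.03
R 1305 rad pct10/50/90 [0.573 0.617 0.735] len 0.075
F 1494 rad pct10/50/90 [0.483 0.525 0.629] len 0.075
```

```bash
python3 -m pendant '[{"jaw":-1,"tx":0.08,"ty":-0.25,"tz":0,"ax":0,"ay":0,"az":0},{"jaw":-1,"tx":0.12,"ty":-0.37,"tz":0,"ax":0,"ay":0,"az":0},{"jaw":-1,"tx":0.12,"ty":-0.37,"tz":0,"ax":0,"ay":0,"az":0}]'
python3 s.py
python3 -m pendant '[{"jaw":-1,"tx":-1.3,"ty":4,"tz":0,"ax":0,"ay":0,"az":0},{"jaw":-1,"tx":-1.9,"ty":6,"tz":0,"ax":0,"ay":0,"az":0},{"jaw":-1,"tx":-1.9,"ty":6,"tz":12,"ax":0,"ay":0,"az":0},{"jaw":-1,"tx":-1.9,"ty":6,"tz":12,"ax":0,"ay":0,"az":0},{"jaw":-1,"tx":-1.9,"ty":6,"tz":12,"ax":0,"ay":0,"az":0}]'
cat > up.py <<'E'
from h import *
# upright-wall tilt from the scatter of points near the panel: slope of offset against height
def up(im,name):
    P,ok=cloud(im);B=tob(P);px=im["pixels"].astype(int);w=ok&(px.max(-1)-px.min(-1)<60)&(px.max(-1)>60)
    x,y,z=B[...,0],B[...,1],B[...,2]
    for n,o,m in(("L",y-.075,abs(x)<.045),("R",-.075-y,abs(x)<.045),("F",-.06-x,abs(y)<.06),("Rear",x-.06,abs(y)<.07)):
        k=w&m&(abs(o)<.02)&(z>.035)&(z<.112)
        t=k&(z>.09)
        if k.sum()>15:
            l=cv2.fitLine(np.c_[o[k],z[k]].astype(np.float32),cv2.DIST_HUBER,0,.001,.001).ravel();l*=np.sign(l[1])
            print(name,n,k.sum(),"tilt from vertical (+out) rad",round(float(np.arctan2(l[0],l[1])),3),"o mean",(o[k].mean()*1000).round(1),"top band n,o mm",t.sum(),(np.median(o[t])*1000).round(1) if t.any() else None,(z[k].max()*1000).round(1))
if __name__=="__main__":
    for n in("scene","top"): up(manip.get_image(n),n)
E
python3 up.py; python3 s.py
```

```text
clock: 8.52
position: [0.5821, 0.1033, 0.0431]
ee_rot: [-0.0, 0.59, 0.808, -0.0]
contact_force: [0.4, -0.4, 0.1]
width: -0.0002
gripper_force: 0.2
t 8.53 tcp board mm [-4.7 89.1 43.1] F board [ 0.2 -0.5  0.1] tool y,z board [ 1.    -0.002 -0.   ] [-0.  0. -1.] q [ 0.06  0.43  1.7  -0.    1.01 -0.25]
clock: 9.15
position: [0.5671, 0.1641, 0.1687]
ee_rot: [0.004, 0.589, 0.808, 0.004]
contact_force: [0.1, 0.2, -1.0]
width: -0.0004
gripper_force: 0.0
scene L 117 tilt from vertical (+out) rad -0.014 o mean 1.7 top band n,o mm 72 1.2 100.5
scene R 73 tilt from vertical (+out) rad 1.258 o mean 17.4 top band n,o mm 0 None 41.0
scene F 74 tilt from vertical (+out) rad 1.419 o mean 16.8 top band n,o mm 0 None 39.5
scene Rear 1384 tilt from vertical (+out) rad -0.052 o mean 5.7 top band n,o mm 280 4.0 100.6
top L 160 tilt from vertical (+out) rad 0.046 o mean 0.2 top band n,o mm 106 1.1 102.4
top R 164 tilt from vertical (+out) rad 1.138 o mean 15.8 top band n,o mm 0 None 43.4
top F 132 tilt from vertical (+out) rad 1.272 o mean 16.6 top band n,o mm 0 None 40.9
top Rear 632 tilt from vertical (+out) rad 0.012 o mean -1.0 top band n,o mm 229 -0.5 102.7
t 9.25 tcp board mm [ -4.2 151.9 163.6] F board [ 0.   0.1 -0.1] tool y,z board [ 1.    -0.001  0.001] [ 0.001 -0.001 -1.   ] q [ 0.16  0.32  1.55 -0.    1.28 -0.15]
```

Left wall is upright to within about 0.015 rad. Now the right wall.

```bash
python3 -m pendant '[{"jaw":-1,"tx":9.9,"ty":-30.85,"tz":0,"ax":0,"ay":0,"az":0},{"jaw":-1,"tx":9.9,"ty":-30.85,"tz":0,"ax":0,"ay":0,"az":0},{"jaw":-1,"tx":9.9,"ty":-30.85,"tz":0,"ax":0,"ay":0,"az":0},{"jaw":-1,"tx":9.9,"ty":-30.85,"tz":0,"ax":0,"ay":0,"az":0},{"jaw":-1,"tx":9.9,"ty":-30.85,"tz":0,"ax":0,"ay":0,"az":0},{"jaw":-1,"tx":9.9,"ty":-30.85,"tz":0,"ax":0,"ay":0,"az":0},{"jaw":-1,"tx":9.9,"ty":-30.85,"tz":0,"ax":0,"ay":0,"az":0},{"jaw":-1,"tx":9.9,"ty":-30.85,"tz":-10,"ax":0,"ay":0,"az":0},{"jaw":-1,"tx":9.9,"ty":-30.85,"tz":-10,"ax":0,"ay":0,"az":0},{"jaw":-1,"tx":9.9,"ty":-30.85,"tz":-10,"ax":0,"ay":0,"az":0}]'
python3 s.py -4,-172,13
```

```text
clock: 10.5
position: [0.6585, -0.1418, 0.0593]
ee_rot: [-0.005, 0.589, 0.808, -0.001]
contact_force: [0.4, 0.4, 0.7]
width: -0.0001
gripper_force: 0.0
t 10.5 tcp board mm [  -7.  -167.7   59.3] F board [0.5 0.3 0.7] tool y,z board [ 1.     0.    -0.007] [-0.007  0.006 -1.   ] q [-0.32  0.53  1.47  0.    1.15 -0.63]
-4,-172,13 [ 0.41 -0.32 -4.63]
```

```bash
python3 -m pendant '[{"jaw":-1,"tx":0.4,"ty":-0.3,"tz":-4.6,"ax":0,"ay":0,"az":0},{"jaw":-1,"tx":0.4,"ty":-0.3,"tz":-4.6,"ax":0,"ay":0,"az":0},{"jaw":-1,"tx":-0.24,"ty":1.7,"tz":-4.6,"ax":0,"ay":0,"az":0},{"jaw":-1,"tx":-0.4,"ty":2.18,"tz":-4.2,"ax":0,"ay":0,"az":0},{"jaw":-1,"tx":-0.55,"ty":2.65,"tz":-3.7,"ax":0,"ay":0,"az":0},{"jaw":-1,"tx":-0.7,"ty":3.13,"tz":-3.2,"ax":0,"ay":0,"az":0},{"jaw":-1,"tx":-0.88,"ty":3.7,"tz":-2.7,"ax":0,"ay":0,"az":0},{"jaw":-1,"tx":-0.88,"ty":3.7,"tz":-2.7,"ax":0,"ay":0,"az":0}]'
python3 s.py -4.5,-118,38 -4.5,-105,42 -4.5,-92,44 -4.5,-88.5,44; python3 - <<'E'
from h import *
walls(manip.get_image("scene"))
E
```

```text
clock: 11.5
position: [0.6545, -0.1087, 0.0376]
ee_rot: [0.002, 0.59, 0.808, 0.0]
contact_force: [1.0, -2.3, 3.1]
width: 0.0003
gripper_force: 1.8
t 11.5 tcp board mm [  -0.6 -134.9   37.6] F board [ 0.2 -2.5  3.1] tool y,z board [ 1.    -0.002  0.002] [ 0.002 -0.002 -1.   ] q [-0.27  0.52  1.54 -0.    1.08 -0.58]
-4.5,-118,38 [-0.89  1.5   0.04]
-4.5,-105,42 [-1.28  2.73  0.44]
-4.5,-92,44 [-1.68  3.97  0.64]
-4.5,-88.5,44 [-1.79  4.3   0.64]
L 159 rad pct10/50/90 [1.49  1.546 3.086] len 0.076
R 842 rad pct10/50/90 [0.865 0.907 0.958] len 0.088
F 1094 rad pct10/50/90 [0.458 0.514 0.608] len 0.071
```

```bash
python3 -m pendant '[{"jaw":-1,"tx":-0.5,"ty":0.8,"tz":0.0,"ax":0,"ay":0,"az":0},{"jaw":-1,"tx":-0.9,"ty":1.5,"tz":0.2,"ax":0,"ay":0,"az":0},{"jaw":-1,"tx":-1.1,"ty":2.1,"tz":0.3,"ax":0,"ay":0,"az":0},{"jaw":-1,"tx":-1.3,"ty":2.7,"tz":0.4,"ax":0,"ay":0,"az":0},{"jaw":-1,"tx":-1.45,"ty":3.2,"tz":0.5,"ax":0,"ay":0,"az":0},{"jaw":-1,"tx":-1.45,"ty":3.2,"tz":0.5,"ax":0,"ay":0,"az":0}]'
python3 s.py  -4.5,-92,44 -4.5,-88.3,44; python3 up.py
```

```text
clock: 12.3
position: [0.6383, -0.0752, 0.0408]
ee_rot: [-0.001, 0.59, 0.808, 0.0]
contact_force: [0.2, 0.5, 0.3]
width: 0.0001
gripper_force: 0.0
t 12.3 tcp board mm [ -5.8 -98.1  40.8] F board [0.3 0.4 0.3] tool y,z board [ 1.    -0.001 -0.001] [-0.001  0.001 -1.   ] q [-0.23  0.5   1.58  0.    1.07 -0.54]
-4.5,-92,44 [-0.06  0.62  0.32]
-4.5,-88.3,44 [-0.18  0.97  0.32]
scene L 116 tilt from vertical (+out) rad -0.022 o mean 1.6 top band n,o mm 71 1.2 100.7
scene R 419 tilt from vertical (+out) rad 0.151 o mean 5.8 top band n,o mm 129 8.9 111.8
scene F 88 tilt from vertical (+out) rad 1.431 o mean 16.7 top band n,o mm 0 None 41.8
scene Rear 1388 tilt from vertical (+out) rad -0.055 o mean 5.7 top band n,o mm 276 3.9 101.6
top L 160 tilt from vertical (+out) rad 0.047 o mean 0.2 top band n,o mm 109 1.0 103.6
top R 208 tilt from vertical (+out) rad 0.132 o mean 4.4 top band n,o mm 55 8.0 103.5
top F 65 tilt from vertical (+out) rad 1.295 o mean 16.9 top band n,o mm 0 None 40.2
top Rear 631 tilt from vertical (+out) rad 0.012 o mean -1.0 top band n,o mm 224 -0.3 103.5
```

```bash
python3 -m pendant '[{"jaw":-1,"tx":-0.1,"ty":0.5,"tz":0.2,"ax":0,"ay":0,"az":0},{"jaw":-1,"tx":-0.2,"ty":0.92,"tz":0.3,"ax":0,"ay":0,"az":0},{"jaw":-1,"tx":-0.2,"ty":0.92,"tz":0.3,"ax":0,"ay":0,"az":0},{"jaw":-1,"tx":-0.2,"ty":0.92,"tz":0.3,"ax":0,"ay":0,"az":0}]'
python3 s.py  ; python3 up.py | grep " R "
```

```text
clock: 12.9
position: [0.637, -0.0668, 0.0442]
ee_rot: [0.0, 0.59, 0.808, 0.0]
contact_force: [0.3, 0.4, 0.2]
width: 0.0004
gripper_force: 0.0
t 12.9 tcp board mm [ -4.5 -89.7  44.2] F board [0.4 0.3 0.2] tool y,z board [ 1.    -0.002  0.   ] [ 0.  0. -1.] q [-0.21  0.49  1.58  0.    1.07 -0.52]
scene R 349 tilt from vertical (+out) rad 0.052 o mean 1.2 top band n,o mm 132 1.5 111.6
top R 143 tilt from vertical (+out) rad 0.025 o mean -1.0 top band n,o mm 46 -0.0 101.4
```

```bash
python3 -m pendant '[{"jaw":-1,"tx":1.2,"ty":-3.8,"tz":0,"ax":0,"ay":0,"az":0},{"jaw":-1,"tx":1.2,"ty":-3.8,"tz":0,"ax":0,"ay":0,"az":0},{"jaw":-1,"tx":1.2,"ty":-3.8,"tz":12,"ax":0,"ay":0,"az":0},{"jaw":-1,"tx":1.2,"ty":-3.8,"tz":12,"ax":0,"ay":0,"az":0},{"jaw":-1,"tx":1.2,"ty":-3.8,"tz":12,"ax":0,"ay":0,"az":0},{"jaw":-1,"tx":-18.5,"ty":3.5,"tz":12,"ax":0,"ay":0,"az":-90},{"jaw":-1,"tx":-18.5,"ty":3.5,"tz":12,"ax":0,"ay":0,"az":-90},{"jaw":-1,"tx":-18.5,"ty":3.5,"tz":12,"ax":0,"ay":0,"az":-90},{"jaw":-1,"tx":-18.5,"ty":3.5,"tz":12,"ax":0,"ay":0,"az":-90},{"jaw":-1,"tx":-18.5,"ty":3.5,"tz":12,"ax":0,"ay":0,"az":-90}]'
python3 s.py; python3 up.py
```

```text
clock: 14.25
position: [0.4485, -0.0304, 0.1634]
ee_rot: [-0.001, 0.892, 0.451, -0.001]
contact_force: [0.6, -0.4, -0.5]
width: -0.0
gripper_force: 0.0
t 14.25 tcp board mm [-172.8    2.6  163.4] F board [ 0.4 -0.6 -0.5] tool y,z board [ 0.586 -0.81  -0.003] [-0.002  0.002 -1.   ] q [-0.22  0.12  1.82  0.    1.21  0.41]
scene L 115 tilt from vertical (+out) rad -0.016 o mean 1.7 top band n,o mm 70 1.1 100.0
scene R 295 tilt from vertical (+out) rad 0.017 o mean -0.6 top band n,o mm 94 0.1 100.1
scene F 82 tilt from vertical (+out) rad 1.413 o mean 16.3 top band n,o mm 0 None 40.1
scene Rear 1392 tilt from vertical (+out) rad -0.053 o mean 5.7 top band n,o mm 278 4.0 102.7
top L 163 tilt from vertical (+out) rad 0.048 o mean 0.2 top band n,o mm 106 1.0 103.5
top R 313 tilt from vertical (+out) rad 0.028 o mean -0.7 top band n,o mm 131 0.3 103.5
top F 101 tilt from vertical (+out) rad 1.299 o mean 16.7 top band n,o mm 0 None 39.5
top Rear 631 tilt from vertical (+out) rad 0.008 o mean -1.0 top band n,o mm 231 -0.5 104.1
```

```bash
python3 -m pendant '[{"jaw":-1,"tx":0,"ty":0,"tz":0,"ax":0,"ay":0,"az":-36},{"jaw":-1,"tx":0,"ty":0,"tz":-5,"ax":0,"ay":0,"az":-36},{"jaw":-1,"tx":0,"ty":0,"tz":-10,"ax":0,"ay":0,"az":-36},{"jaw":-1,"tx":0,"ty":0,"tz":-15.5,"ax":0,"ay":0,"az":-36},{"jaw":-1,"tx":0,"ty":0,"tz":-15.5,"ax":0,"ay":0,"az":-36},{"jaw":-1,"tx":0,"ty":0,"tz":-15.5,"ax":0,"ay":0,"az":-36},{"jaw":-1,"tx":0,"ty":0,"tz":-15.5,"ax":0,"ay":0,"az":-36}]'
python3 s.py -138,0,10 -128,0,19 -118,0,27 -104,0,35
```

```text
clock: 15.22
position: [0.454, -0.0324, 0.0111]
ee_rot: [0.001, 0.988, 0.157, 0.002]
contact_force: [-0.0, 1.1, 0.9]
width: -0.0001
gripper_force: 0.0
t 15.22 tcp board mm [-168.2   -1.    11.1] F board [0.3 1.1 0.9] tool y,z board [ 0.005 -1.     0.002] [ 0.004 -0.002 -1.   ] q [-0.22  0.3   2.04 -0.    0.8   1.03]
-138,0,10 [ 2.84  1.02 -0.11]
-128,0,19 [3.79 1.33 0.79]
-118,0,27 [4.74 1.63 1.59]
-104,0,35 [6.08 2.06 2.39]
```

```bash
python3 -m pendant '[{"jaw":-1,"tx":2.8,"ty":1.0,"tz":0,"ax":0,"ay":0,"az":0},{"jaw":-1,"tx":3.3,"ty":1.15,"tz":0.3,"ax":0,"ay":0,"az":0},{"jaw":-1,"tx":3.8,"ty":1.3,"tz":0.7,"ax":0,"ay":0,"az":0},{"jaw":-1,"tx":4.3,"ty":1.45,"tz":1.1,"ax":0,"ay":0,"az":0},{"jaw":-1,"tx":4.7,"ty":1.6,"tz":1.5,"ax":0,"ay":0,"az":0},{"jaw":-1,"tx":4.7,"ty":1.6,"tz":1.5,"ax":0,"ay":0,"az":0}]'
python3 s.py -104,0,35 -90,0,40 -80,0,43 -73,0,44; python3 - <<'E'
from h import *
for n in("scene","top"):walls(manip.get_image(n))
E
```

```text
clock: 15.98
position: [0.4919, -0.0181, 0.0254]
ee_rot: [0.001, 0.987, 0.158, -0.006]
contact_force: [-13.6, -8.4, 11.4]
width: 0.0
gripper_force: 8.1
t 15.97 tcp board mm [-127.7    1.    25.4] F board [-15.6  -3.9  11.4] tool y,z board [ 0.007 -1.     0.   ] [-0.012 -0.    -1.   ] q [-0.17  0.33  1.93 -0.01  0.89  1.08]
-104,0,35 [2.29 0.63 0.96]
-90,0,40 [3.62 1.06 1.46]
-80,0,43 [4.57 1.36 1.76]
-73,0,44 [5.24 1.58 1.86]
L 160 rad pct10/50/90 [1.501 1.548 3.095] len 0.077
R 323 rad pct10/50/90 [1.543 1.589 2.7  ] len 0.076
F 1382 rad pct10/50/90 [0.707 0.77  0.956] len 0.103
L 265 rad pct10/50/90 [1.539 1.59  3.069] len 0.078
R 420 rad pct10/50/90 [1.546 1.596 3.058] len 0.078
F 89 rad pct10/50/90 [0.736 3.003 3.088] len 0.067
```

```bash
python3 - <<'E'
from h import *
a=manip.get_image("scene");b=manip.get_image("top")
im=np.vstack([cv2.resize(a["pixels"][165:255,220:370],None,fx=4,fy=3.3,interpolation=cv2.INTER_CUBIC)[:300],cv2.resize(b["pixels"][100:225,240:410],(600,300),interpolation=cv2.INTER_CUBIC)])
cv2.imwrite("pics/s4.png",im)
E
```

```text
(no output)
```

View pics/s4.png

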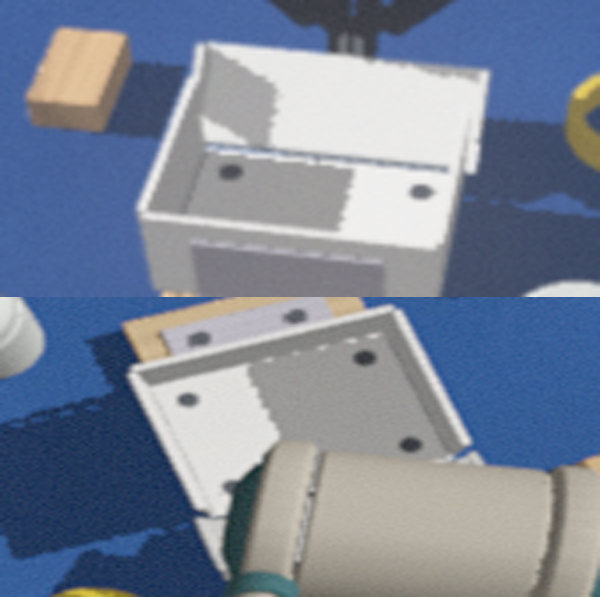

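The picture shows both side walls standing. The left ear at (475,135) is just outside the left wall, and in the lower half the right ear is at about (478,458), beside the right wall's end at (468,443). I'll check that numerically.

```bash
cat > ears.py <<'E'
from h import *
for n in("scene","top"):
    im=manip.get_image(n);P,ok=cloud(im);B=tob(P)*1000;px=im["pixels"].astype(int);w=ok&(px.max(-1)-px.min(-1)<60)&(px.max(-1)>60)
    x,y,z=B[...,0],B[...,1],B[...,2]
    for s,m in(("L",y>0),("R",y<0)):
        for nm,k in(("ear",(x<-62)&(x>-125)&(abs(y)>68)&(abs(y)<100)&(z>40)),("wallfront",(x>-57)&(x<-35)&(abs(y)>68)&(abs(y)<95)&(z>75))):
            q=B[w&m&k]
            if len(q)>3: print(n,s,nm,len(q),"|y| pct 5/50/95",np.percentile(abs(q[:,1]),[5,50,95]).round(1),"x",q[:,0].min().round(),q[:,0].max().round(),"z",q[:,2].min().round(),q[:,2].max().round())
E
python3 ears.py; python3 s.py
```

```text
scene L ear 134 |y| pct 5/50/95 [68.4 75.8 82.9] x -125.0 -63.0 z 40.0 456.0
scene L wallfront 17 |y| pct 5/50/95 [74.6 76.8 77.9] x -53.0 -37.0 z 75.0 100.0
scene R ear 165 |y| pct 5/50/95 [69.2 77.  81.5] x -114.0 -71.0 z 40.0 90.0
scene R wallfront 34 |y| pct 5/50/95 [73.7 74.4 78. ] x -55.0 -35.0 z 75.0 101.0
top L ear 70 |y| pct 5/50/95 [76.2 80.7 82.9] x -124.0 -63.0 z 41.0 447.0
top L wallfront 33 |y| pct 5/50/95 [73.9 75.6 77.9] x -56.0 -35.0 z 75.0 102.0
top R ear 12 |y| pct 5/50/95 [78.6 80.2 82.2] x -71.0 -63.0 z 57.0 72.0
top R wallfront 47 |y| pct 5/50/95 [73.5 74.4 77.7] x -57.0 -35.0 z 76.0 104.0
t 16.27 tcp board mm [-127.7    1.    25.3] F board [-15.7  -3.5  13.5] tool y,z board [ 0.007 -1.     0.   ] [-0.012 -0.    -1.   ] q [-0.17  0.33  1.93 -0.01  0.89  1.08]
```

```bash
python3 -m pendant '[{"jaw":-1,"tx":0,"ty":0,"tz":0.7,"ax":0,"ay":0,"az":0},{"jaw":-1,"tx":0,"ty":0,"tz":1.2,"ax":0,"ay":0,"az":0},{"jaw":-1,"tx":0,"ty":0,"tz":1.2,"ax":0,"ay":0,"az":0}]'
python3 s.py; python3 ears.py; python3 up.py | grep -v Rear; python3 - <<'E'
from h import *
for n in("scene",):walls(manip.get_image(n))
E
```

```text
clock: 16.65
position: [0.4998, -0.0161, 0.0372]
ee_rot: [0.0, 0.988, 0.156, 0.001]
contact_force: [-1.1, -1.2, 0.3]
width: -0.0
gripper_force: 0.4
t 16.65 tcp board mm [-119.6    0.5   37.2] F board [-1.4 -0.8  0.3] tool y,z board [ 0.004 -1.     0.001] [ 0.002 -0.001 -1.   ] q [-0.17  0.32  1.91 -0.    0.91  1.09]
scene L ear 131 |y| pct 5/50/95 [68.3 75.3 82.8] x -125.0 -62.0 z 41.0 463.0
scene L wallfront 16 |y| pct 5/50/95 [74.4 76.6 77.9] x -56.0 -35.0 z 80.0 100.0
scene R ear 162 |y| pct 5/50/95 [69.  76.4 81.3] x -106.0 -68.0 z 41.0 96.0
scene R wallfront 30 |y| pct 5/50/95 [73.5 74.3 77.6] x -56.0 -36.0 z 76.0 99.0
top L ear 70 |y| pct 5/50/95 [69.1 80.5 82.9] x -124.0 -62.0 z 40.0 466.0
top L wallfront 32 |y| pct 5/50/95 [74.  75.8 78. ] x -57.0 -35.0 z 79.0 103.0
top R ear 4 |y| pct 5/50/95 [78.9 80.7 81.7] x -65.0 -62.0 z 70.0 74.0
top R wallfront 46 |y| pct 5/50/95 [73.4 74.3 77.6] x -57.0 -35.0 z 75.0 102.0
scene L 115 tilt from vertical (+out) rad -0.018 o mean 1.7 top band n,o mm 70 1.3 100.9
scene R 295 tilt from vertical (+out) rad 0.025 o mean -0.6 top band n,o mm 93 0.3 101.3
scene F 494 tilt from vertical (+out) rad 0.68 o mean 12.4 top band n,o mm 0 None 58.2
top L 162 tilt from vertical (+out) rad 0.043 o mean 0.2 top band n,o mm 108 1.0 102.8
top R 317 tilt from vertical (+out) rad 0.029 o mean -0.7 top band n,o mm 132 0.4 102.9
L 161 rad pct10/50/90 [1.501 1.55  3.09 ] len 0.076
R 317 rad pct10/50/90 [1.547 1.589 2.992] len 0.076
F 1301 rad pct10/50/90 [0.869 0.928 1.034] len 0.095
```

It was only a friction jam at the edge, and it's released. Both side walls are unchanged, so I'll carry on along the arc.

```bash
python3 -m pendant '[{"jaw":-1,"tx":0.6,"ty":0.2,"tz":0.4,"ax":0,"ay":0,"az":0},{"jaw":-1,"tx":1.1,"ty":0.35,"tz":0.7,"ax":0,"ay":0,"az":0},{"jaw":-1,"tx":1.6,"ty":0.5,"tz":0.9,"ax":0,"ay":0,"az":0},{"jaw":-1,"tx":2.2,"ty":0.7,"tz":1.2,"ax":0,"ay":0,"az":0},{"jaw":-1,"tx":2.9,"ty":0.9,"tz":1.4,"ax":0,"ay":0,"az":0},{"jaw":-1,"tx":3.4,"ty":1.1,"tz":1.5,"ax":0,"ay":0,"az":0},{"jaw":-1,"tx":3.8,"ty":1.2,"tz":1.5,"ax":0,"ay":0,"az":0},{"jaw":-1,"tx":3.8,"ty":1.2,"tz":1.5,"ax":0,"ay":0,"az":0}]'
python3 s.py -73.5,0,52; python3 up.py | grep -v Rear
```

```text
clock: 17.9
position: [0.5376, -0.0038, 0.051]
ee_rot: [0.0, 0.988, 0.156, 0.0]
contact_force: [-0.1, -0.8, 1.1]
width: -0.0003
gripper_force: 0.0
t 17.9 tcp board mm [-79.8   0.6  51. ] F board [-0.3 -0.7  1.1] tool y,z board [ 0.003 -1.     0.   ] [ 0.001 -0.    -1.   ] q [-0.14  0.35  1.81  0.    0.98  1.12]
-73.5,0,52 [0.62 0.14 0.1 ]
scene L 155 tilt from vertical (+out) rad -0.006 o mean 2.8 top band n,o mm 81 1.5 99.8
scene R 301 tilt from vertical (+out) rad 0.03 o mean -0.5 top band n,o mm 98 0.5 99.9
scene F 1247 tilt from vertical (+out) rad 0.124 o mean 1.0 top band n,o mm 285 4.4 111.7
top L 104 tilt from vertical (+out) rad 0.053 o mean 0.7 top band n,o mm 77 1.2 103.2
top R 120 tilt from vertical (+out) rad 0.031 o mean -0.5 top band n,o mm 56 0.5 104.4
```

```bash
python3 -m pendant '[{"jaw":-1,"tx":0.3,"ty":0.1,"tz":0,"ax":0,"ay":0,"az":0},{"jaw":-1,"tx":0.48,"ty":0.15,"tz":0,"ax":0,"ay":0,"az":0},{"jaw":-1,"tx":0.48,"ty":0.15,"tz":0,"ax":0,"ay":0,"az":0}]'
python3 s.py -73,0,51; python3 up.py | grep -v Rear
```

```text
clock: 18.38
position: [0.5419, -0.0024, 0.0511]
ee_rot: [0.0, 0.988, 0.156, 0.0]
contact_force: [-0.0, 1.0, -0.5]
width: -0.0001
gripper_force: 0.1
t 18.38 tcp board mm [-75.3   0.6  51.1] F board [ 0.3  1.  -0.5] tool y,z board [ 0.003 -1.     0.   ] [ 0. -0. -1.] q [-0.13  0.36  1.8   0.    0.98  1.12]
-73,0,51 [ 0.24  0.01 -0.01]
scene L 152 tilt from vertical (+out) rad -0.016 o mean 2.8 top band n,o mm 81 1.6 100.8
scene R 302 tilt from vertical (+out) rad 0.02 o mean -0.4 top band n,o mm 108 0.4 101.9
scene F 1182 tilt from vertical (+out) rad 0.064 o mean -1.5 top band n,o mm 273 0.7 111.9
top L 86 tilt from vertical (+out) rad 0.057 o mean 0.7 top band n,o mm 63 1.3 103.5
top R 92 tilt from vertical (+out) rad 0.028 o mean -0.4 top band n,o mm 47 0.2 103.0
```

```bash
python3 -m pendant '[{"jaw":-1,"tx":0.2,"ty":0.06,"tz":0,"ax":0,"ay":0,"az":0},{"jaw":-1,"tx":0.2,"ty":0.06,"tz":0,"ax":0,"ay":0,"az":0}]'
python3 s.py
python3 -m pendant '[{"jaw":-1,"tx":-4,"ty":-1.3,"tz":0,"ax":0,"ay":0,"az":0},{"jaw":-1,"tx":-8,"ty":-2.6,"tz":0,"ax":0,"ay":0,"az":0},{"jaw":-1,"tx":-10,"ty":-3.2,"tz":5,"ax":0,"ay":0,"az":0},{"jaw":-1,"tx":-14,"ty":-4.6,"tz":12,"ax":0,"ay":0,"az":0},{"jaw":-1,"tx":-18,"ty":-6,"tz":15,"ax":0,"ay":0,"az":0},{"jaw":-1,"tx":-22,"ty":-6,"tz":18,"ax":0,"ay":0,"az":0},{"jaw":-1,"tx":-22,"ty":-6,"tz":18,"ax":0,"ay":0,"az":0}]'
python3 - <<'E'
from h import *
from up import up
for n in("scene","top"):
    im=manip.get_image(n);up(im,n);cv2.imwrite(f"pics/{n}f.png",im["pixels"])
    P,ok=cloud(im);B=tob(P)*1000;px=im["pixels"].astype(int);w=ok&(px.max(-1)-px.min(-1)<60)&(px.max(-1)>60)
    x,y,z=np.moveaxis(B,-1,0)
    for nm,o,m in(("L",y-75,abs(x)<45),("R",-75-y,abs(x)<45),("F",-60-x,abs(y)<60)):
        print(n,nm,[(zz,np.percentile(o[k],[5,50,95]).round(1).tolist()) for zz in(40,60,80,100) for k in[w&m&(abs(o)<12)&(abs(z-zz)<6)] if k.sum()>3])
    if n=="top":
        for nm,(a,bb,c,d) in dict(tape=(215,272,238,295),block=(155,207,400,442)).items():
            k=ok[a:bb,c:d]&(P[a:bb,c:d,2]>.015)&(P[a:bb,c:d,2]<.05);print(nm,cv2.minAreaRect(B[a:bb,c:d][k][:,:2].astype(np.float32)))
a=cv2.imread("pics/scenef.png")[150:260,210:400];b=cv2.imread("pics/topf.png")[90:280,230:450]
cv2.imwrite("pics/f.png",np.vstack([cv2.resize(a,(500,290)),cv2.resize(b,(500,300))]))
E
```

```text
clock: 18.73
position: [0.5439, -0.0019, 0.0512]
ee_rot: [0.0, 0.988, 0.156, 0.0]
contact_force: [-0.3, -0.1, 0.4]
width: -0.0
gripper_force: 0.1
t 18.73 tcp board mm [-73.2   0.5  51.2] F board [-0.3  0.   0.4] tool y,z board [ 0.003 -1.     0.   ] [ 0. -0. -1.] q [-0.13  0.36  1.8  -0.    0.99  1.13]
clock: 19.6
position: [0.3231, -0.0623, 0.2338]
ee_rot: [0.002, 0.988, 0.155, 0.003]
contact_force: [0.6, -0.2, -0.4]
width: -0.0002
gripper_force: 0.0
scene L 155 tilt from vertical (+out) rad -0.01 o mean 2.9 top band n,o mm 81 1.6 101.1
scene R 303 tilt from vertical (+out) rad 0.018 o mean -0.4 top band n,o mm 105 0.3 101.6
scene F 1087 tilt from vertical (+out) rad 0.028 o mean -3.4 top band n,o mm 209 -2.5 101.1
scene Rear 1390 tilt from vertical (+out) rad -0.06 o mean 5.8 top band n,o mm 275 4.1 100.9
scene L [(40, [2.0, 2.1, 2.3]), (60, [2.3, 3.2, 7.8]), (80, [2.6, 2.8, 7.7]), (100, [-0.9, 1.3, 6.0])]
scene R [(40, [-2.2, -1.5, -0.9]), (60, [-2.0, -1.4, -0.9]), (80, [-1.6, -0.9, -0.4]), (100, [-1.1, 0.8, 6.6])]
scene F [(40, [-6.2, -4.2, -2.4]), (60, [-5.6, -3.6, -2.0]), (80, 
[... 232 characters left out ...]
tilt from vertical (+out) rad -0.009 o mean 1.7 top band n,o mm 152 1.3 102.8
top Rear 633 tilt from vertical (+out) rad 0.015 o mean -1.0 top band n,o mm 236 -0.7 104.6
top L [(40, [-2.2, -1.8, -1.6]), (60, [-1.5, -1.4, -1.3]), (80, [-1.2, -1.1, 4.1]), (100, [-0.7, 1.4, 6.1])]
top R [(40, [-2.2, -1.8, -1.4]), (60, [-1.9, -1.5, -1.1]), (80, [-1.7, -1.3, -0.9]), (100, [-1.2, 0.8, 6.0])]
top F [(40, [1.7, 1.9, 2.0]), (60, [2.1, 2.2, 2.4]), (80, [2.5, 2.7, 2.9]), (100, [-0.7, 1.2, 3.0])]
tape ((-137.185302734375, 174.63784790039062), (88.00570678710938, 87.7596435546875), 70.1064453125)
block ((-122.56401824951172, -167.2785186767578), (75.06620788574219, 46.08680725097656), 1.0674580335617065)
```

View pics/f.png

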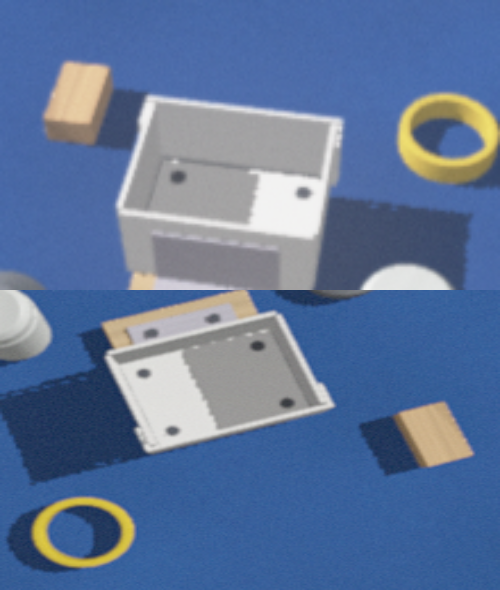

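The final picture shows all three walls upright, with the ears outside the side walls at (340,135) in the upper half and (142,437) and (325,393) in the lower half. The tape and block are unmoved. Measured tilts are about 0.02 rad or less.

```bash
python3 -c "
from rig import manip
print(manip.sign_off())"
```

```text
the job is handed in; nothing more can be done
None
```

The tray is folded and handed in at about 20 s: left and right walls raised first, then the front wall with its ears outside the side walls, all three within about 0.02 rad of upright, and the tape roll and wooden block not moved.

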